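# Refit the control knob of the chocolate warmer and hold it pressed

## Task

One of the two control knobs of the chocolate warmer has come off and stands on the counter. Turn it so that the flat in its hole matches the flat of the bare shaft, push it fully home onto that shaft, then press knob and sprung shaft all the way down and keep pressing: finish while you still grip the knob and hold it down, do not let go. Leave the cup, the chocolate bar and the bean dish where they are.

Things in the scene. Friction and masses are not known exactly. Their poses are not given: they have to be found in the camera images.
- knob_mid (a point): loose black knob, 60 g, upright: round skirt 43 mm across, 20 mm high; on it a grip bar 16 mm wide (y), 36 mm long, 20 mm high, its +x end running out to a pointed nose 26 mm from the axis with a pale index line, its -x end square. 40 mm high in all. Point: on the axis, half-way up (20 mm above the underside, level with the skirt's top and the bar's foot). z up, x to the nose
- knob_hole (a point): centre of the mouth of the hole in the loose knob's underside, on its axis; z up, x to the nose. The hole is blind, D-shaped, 16 mm deep, 17.6 mm in diameter, with its flat on the nose (+x) side, 3.7 mm from the axis
- shaft_tip (a point): top centre of the bare upright steel D-shaft: 16 mm in diameter, chamfered top, one flat 3 mm from the axis; x points out through the flat, z up. The knob goes on with its nose along this x (0.7 mm play all round). The top is 24 mm above a 54 mm bezel and sinks with the shaft. Knob fully home: hole ceiling on the shaft's top, knob's half-height point 4 mm above this point
- shaft (a joint): how far the sprung shaft is pressed down, m: 0 = up (at rest), 0.005 = fully down at its stop. It springs back; it needs 2.4 N to start moving and 8.4 N to be fully down. It does not turn
- warmer: chocolate warmer, steel case fixed to the counter, 150 (x) x 220 (y) x 45 mm high, two round lids (to 74 mm above the counter) on its far half. Origin under its centre. Control places on top at x = -45, y = +55 and -55 mm in its frame; either may be the bare one. The bare shaft's flat points away from the robot (world +x), turned up to 0.9 rad either way
- fitted_knob: the other control place, with an identical knob already on its shaft; it does not move. The origin is on the case's top, on the knob's axis; the knob's top is 53 mm above it
- cup: white tasting cup, 60 mm across, 77 mm with its handle, 52 mm high, standing on the counter; the origin is under its centre. Leave alone
- tablet: wrapped bar of chocolate, 74 x 150 x 11 mm, lying flat in front of the warmer; the origin is under its centre. Leave alone
- bean_dish: white round dish with cocoa beans, 68 mm across, 42 mm high; the origin is under its centre. Leave alone
Things that resemble listed ones, but are neither listed nor needed, are in the scene too. What is shaped like the part that bears knob_mid but blue or turquoise is not meant.

How it is judged:
By the outcome, as a careful person would: the job done as asked, in the order asked, and still so for the second after the job is handed in, while the arm keeps its last pose, push and grip.
It also fails if it takes over 38 s, if anything falls off the work surface, if the arm or the gripper's body presses on something with over 40 N, if the wrist force passes 120 N, or if a joint passes its speed limit or range.

## Robot

A 6-joint arm with a two-finger parallel gripper is mounted at the origin on a cart in front of the work surface, level with it; the furniture and walls round the work are solid. World frame = base frame: x ahead of the robot, y to its left, z up, the work surface at z = 0. Lengths are in m, angles in rad, forces in N, time in s.
With the tool pointing down it reaches from about 0.225 to 0.875 m from the base axis. Payload 3.4 kg.
Tool frame: the origin (TCP) lies at the very end of the fingers, on their centre line; the grasp point (between the pads) lies 19 mm behind it (manip.grasp_offset is the distance from the TCP to the grasp point, in m); x points along the fingers, y is the direction in which the jaws open and shut, and the axes are right-handed (so a half turn about x gives the same grasp; the last joint's range is limited). The gripper opens to 85 mm and grips with 20 to 120 N. Pads are 22 mm wide; open, the fingers measure 114 mm over their backs; the gripper's body (76 mm by 85 mm) begins 54 mm behind the grasp point. The pads swing forward as they close: fully open they stand 13 mm farther back than shut.
Start: joints at [-1.34, 0.276, 1.505, -0, 1.361, -0.121], TCP at [0.198, -0.54, 0.231] pointing down, gripper open.
Joint ranges: [-2.89, 2.89], [-0.75, 2.08], [0.22, 2.7], [-1.18, 4.32], [0.11, 2.71], [-2.7, 2.7]. Speed limits (rad/s): [2.57, 2.57, 3.14, 3.14, 3.14, 3.14].

## Interface

Orientations are given as a unit quaternion [w, x, y, z].
In Python, from rig import manip gives the robot as it stands.
- The arm moves only by the tool step_arm, never from a script. Its argument "increments" is a list of rows, each an object with "grip": the opening, from 0 (shut) to 1 (fully open); "delta_pos": the shift along the world's x, y, z in m, a list of three; "twist": the turn about the world's z in degrees. A call has 1 to 10 rows; each row shifts and turns the commanded pose from where the row before left it; what a row does not reach is not made up. A row lasts 1/12 s, in which the tool goes at most 41.7 mm and 7.16 degrees, less where a joint would pass 70% of its speed; a pose out of reach is approached as far as the arm can. A call with a gripper value outside its range is refused whole. The fingers move at their own pace and stop on an object; "force" is the grip in N (left out, the last holds). Time passes only in rows, so rows that do not move let the fingers close. It gives the time, the measured TCP pose, the force and the opening at its end, in the units of the state.
- manip.get_state(): the state, without advancing time (a new reading comes with each control period).
- manip.get_image(name): name is "side" or "top" or "wrist"; returns a dict with "img" (384x512x3 uint8, red, green, blue), "fx", "fy", "cx", "cy" (pixels), "rvec" (rotation vector, rad) and "tvec" (3), from world to camera coordinates, as OpenCV has them; the wrist camera has in their place "mount" (4x4, takes a point from camera to tool coordinates, whose origin is the TCP and whose axes are the tool frame's). Camera axes: x right, y down, z forward; pixel columns grow to the right and rows downward; lengths in m; the calibration is good to about 2 mm. The wrist camera is an equidistant fisheye: a pixel r from the principal point sees the ray r / f radians off the axis. A picture is of the moment at which its call begins: read the wrist's pose just before it. There is no depth.
- manip.sign_off(): hands the job in, once; it reports no verdict.
The state is a dict: "clock": time; "qpos": joint angles; "qd": joint speeds; "effort": joint torques, N m; "position": TCP position; "ee_rot": TCP orientation; "contact_force": force on the tool from outside, world axes, zero at the start; "moment": the same for the moment, N m; "width": finger opening in m.
Only numpy, scipy, OpenCV 4.12 (cv2) and the standard library are available. Lean on these libraries where they do the work, as an engineer would, in place of code of your own. Each camera call takes 0.05 s, during which the arm holds its last target. There are 200 camera calls.

## Working session

There is one attempt and no reset: what is moved stays moved. The work goes in short steps, Python scripts to look and compute and a tool call to move; the robot and the scene stay as the last step left them, time stands still between calls to the robot, and variables do not carry over. Pictures are saved under pics/ and viewed, about 8 in all and at most 12, crops included, and the job is handed in when it is done.

Besides the shell and the picture viewer there is one more tool, called after "Request:" in YAML: its name, and indented under it one key for each argument. step_arm: Moves the arm, as the interface text tells. Its arguments: {"type":"object","properties":{"increments":{"type":"array"},"force":{"type":"number"}},"required":["increments"]}

```bash
mkdir -p pics; ls
cat > h.py <<'E'
import numpy as np, cv2
from rig import manip
from scipy.spatial.transform import Rotation as R
def shot(n):
    s=manip.get_state(); d=manip.get_image(n); d['s']=s; return d
def ray(d,u,v):
    if 'mount' in d:
        s=d['s']; q=s['ee_rot']; Rt=R.from_quat([q[1],q[2],q[3],q[0]]).as_matrix()
        a=np.array([(u-d['cx'])/d['fx'],(v-d['cy'])/d['fy']]); r=np.hypot(*a)
        c=np.array([*(a*(np.sin(r)/max(r,1e-9))),np.cos(r)]); M=np.array(d['mount'])
        return Rt@M[:3,3]+np.array(s['position']), Rt@M[:3,:3]@c
    Rm=cv2.Rodrigues(np.array(d['rvec'],float))[0]; t=np.array(d['tvec'],float).ravel()
    return -Rm.T@t, Rm.T@np.array([(u-d['cx'])/d['fx'],(v-d['cy'])/d['fy'],1])
def onz(d,u,v,z):
    o,r=ray(d,u,v); return o+r*(z-o[2])/r[2]
def proj(d,p):
    p=np.array(p,float)
    if 'mount' in d:
        s=d['s']; q=s['ee_rot']; Rt=R.from_quat([q[1],q[2],q[3],q[0]]).as_matrix(); M=np.array(d['mount'])
        c=M[:3,:3].T@(Rt.T@(p-s['position'])-M[:3,3]); th=np.arctan2(np.hypot(c[0],c[1]),c[2]); k=th/np.hypot(c[0],c[1])
        return d['cx']+d['fx']*k*c[0], d['cy']+d['fy']*k*c[1]
    Rm=cv2.Rodrigues(np.array(d['rvec'],float))[0]; c=Rm@p+np.array(d['tvec']).ravel()
    return d['cx']+d['fx']*c[0]/c[2], d['cy']+d['fy']*c[1]/c[2]
def save(d,name,crop=None,k=1):
    im=d['img'][:,:,::-1]
    if crop: x0,y0,x1,y1=crop; im=im[y0:y1,x0:x1]
    cv2.imwrite('pics/'+name,cv2.resize(im,None,fx=k,fy=k,interpolation=cv2.INTER_CUBIC))
E
python3 - <<'E'
from h import *
for n in ('top','side'):
    d=shot(n); save(d,n+'0.png',None,1.5); np.save(n+'0.npy',d,allow_pickle=True); print(n,ray(d,256,192),d['fx'])
print(manip.get_state())
E
```

```text
pics
top (array([ 0.2896099 , -0.09724873,  1.42074792]), array([ 0.20816802, -0.01752372, -0.97819685])) 493.8077353257293
side (array([ 0.57183628, -0.79652073,  0.61210977]), array([-0.04249528,  0.80030724, -0.59821903])) 357.19474552961196
{'clock': 0.1, 'qpos': array([-1.34000126e+00,  2.76525012e-01,  1.50602504e+00, -8.72206482e-06,
        1.36071432e+00, -1.21026709e-01]), 'qd': array([ 0.00036121, -0.00125529, -0.00079783, -0.00114111,  0.00100257,
       -0.00168152]), 'effort': array([ 1.90395542e-03, -4.17699480e+01, -2.46404386e+01, -3.33443370e-05,
        5.67815179e-03,  3.25633344e-06]), 'position': array([ 0.19801555, -0.53931102,  0.23052269]), 'ee_rot': array([-0.12315786, -0.69615859, -0.12433783,  0.69622946]), 'contact_force': array([ 0.37503211,  0.38084043, -0.41965135]), 'moment': array([-0.00314546,  0.03132468,  0.03030799]), 'width': 0.08543100655696115}
```

View pics/top0.png

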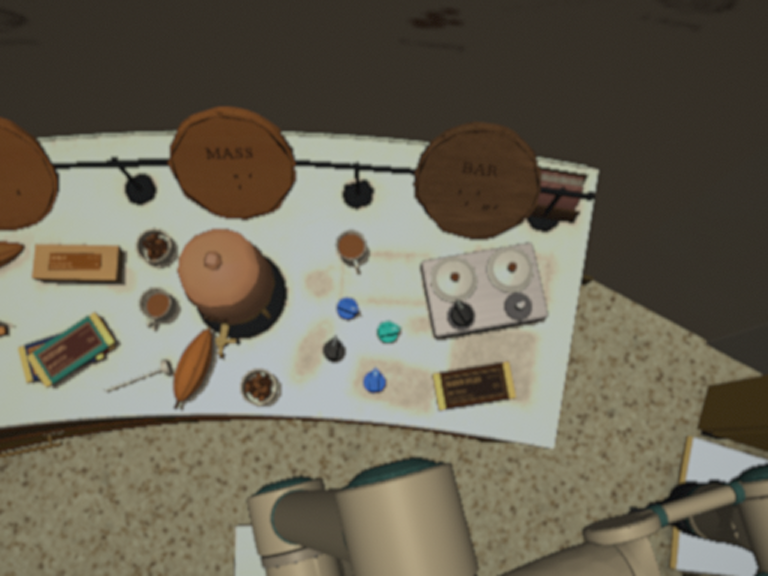

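View pics/side0.png

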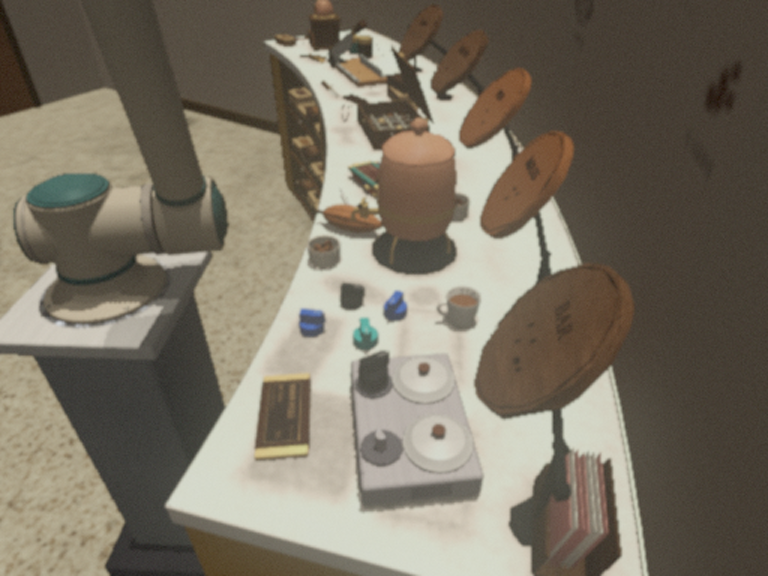

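Top view (768 px scale): the loose knob candidates are black (334,348), blue (347,308), blue (375,380) and turquoise (388,332). Another black knob at (460,315) is the fitted one. By the description I choose the black one at (334,348). The bare shaft is at (518,305), the right-hand place.

Run:
```python
from h import *
t=np.load('top0.npy',allow_pickle=True).item(); s=np.load('side0.npy',allow_pickle=True).item()
for n,u,v,z in [('knob',334,348,.03),('shaft',518,303,.069),('fit',460,315,.09),('blue',347,308,.03),('cup',352,245,.05),('blue2',375,380,.03)]: print(n,onz(t,u/1.5,v/1.5,z))
for n,u,v,z in [('knob',352,295,.03),('shaft',380,436,.069)]: print('s',n,onz(s,u/1.5,v/1.5,z))
a=t['img'][210:255,200:245]; b=t['img'][180:225,320:365]
im=np.hstack([cv2.resize(x,(380,380),interpolation=cv2.INTER_CUBIC) for x in (a,b)])
cv2.imwrite('pics/crop1.png',im[:,:,::-1])
```

```text
knob [ 0.47120508 -0.02557427  0.03      ]
shaft [ 0.5448445  -0.37035717  0.069     ]
fit [ 0.52026222 -0.2588973   0.09      ]
blue [ 0.54765826 -0.05082177  0.03      ]
cup [ 0.66631125 -0.06216479  0.05      ]
blue2 [ 0.40955924 -0.10203624  0.03      ]
s knob [ 0.47447092 -0.0412248   0.03      ]
s shaft [ 0.54372295 -0.37645935  0.069     ]
```

View pics/crop1.png

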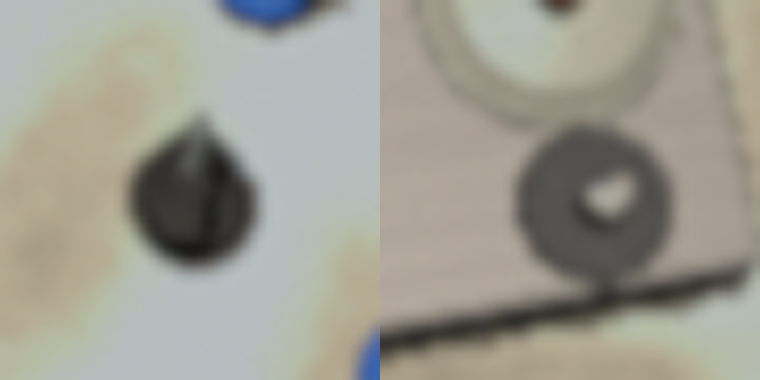

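The crop shows the black knob with its nose and pale line pointing up (about +x) at crop (195,115). On the right, the bare D-shaft is at crop (608,195) on its dark bezel.

Run:
```python
from h import *
s=manip.get_state();q=s['ee_rot'];M=R.from_quat([q[1],q[2],q[3],q[0]]).as_matrix();print(M.round(3))
d=shot('wrist');print(np.array(d['mount']).round(3),d['fx'],d['cx'],d['cy'],manip.grasp_offset)
```

```text
[[-0.     0.345 -0.939]
 [ 0.002 -0.939 -0.345]
 [-1.    -0.002 -0.   ]]
[[ 0.001 -0.293  0.956 -0.143]
 [ 1.    -0.    -0.001 -0.001]
 [ 0.001  0.956  0.293 -0.075]
 [ 0.     0.     0.     1.   ]] 297.3186396354542 249.71816323890044 188.90726550404676 0.0187
```

Request:
step_arm:
  increments:
    - {"grip": 1, "delta_pos": [0.015, 0.038, 0.0]}
    - {"grip": 1, "delta_pos": [0.015, 0.038, 0.0]}
    - {"grip": 1, "delta_pos": [0.015, 0.038, 0.0]}
    - {"grip": 1, "delta_pos": [0.015, 0.038, 0.0]}
    - {"grip": 1, "delta_pos": [0.015, 0.038, 0.0]}
    - {"grip": 1, "delta_pos": [0.015, 0.038, 0.0]}
    - {"grip": 1, "delta_pos": [0.015, 0.038, 0.0]}
    - {"grip": 1, "delta_pos": [0.015, 0.038, 0.0]}
    - {"grip": 1, "delta_pos": [0.015, 0.038, 0.0]}
    - {"grip": 1, "delta_pos": [0.015, 0.038, 0.0]}

```text
schema error: expected keys grip, delta_pos, twist
```

Request:
step_arm:
  increments:
    - {"grip": 1, "delta_pos": [0.018, 0.036, 0.0], "twist": -2}
    - {"grip": 1, "delta_pos": [0.018, 0.036, 0.0], "twist": -2}
    - {"grip": 1, "delta_pos": [0.018, 0.036, 0.0], "twist": -2}
    - {"grip": 1, "delta_pos": [0.018, 0.036, 0.0], "twist": -2}
    - {"grip": 1, "delta_pos": [0.018, 0.036, 0.0], "twist": -2}
    - {"grip": 1, "delta_pos": [0.018, 0.036, 0.0], "twist": -2}
    - {"grip": 1, "delta_pos": [0.018, 0.036, 0.0], "twist": -2}
    - {"grip": 1, "delta_pos": [0.018, 0.036, 0.0], "twist": -2}
    - {"grip": 1, "delta_pos": [0.018, 0.036, 0.0], "twist": -2}
    - {"grip": 1, "delta_pos": [0.018, 0.036, 0.0], "twist": -2}

```text
clock: 0.98
position: [0.3784, -0.1779, 0.2313]
ee_rot: [0.0, 0.707, 0.0, -0.707]
contact_force: [0.7, -0.9, -0.3]
width: 0.0854
```

Request:
step_arm:
  increments:
    - {"grip": 1, "delta_pos": [0.018, 0.036, -0.01], "twist": 0}
    - {"grip": 1, "delta_pos": [0.018, 0.036, -0.02], "twist": 0}
    - {"grip": 1, "delta_pos": [0.018, 0.036, -0.02], "twist": 0}
    - {"grip": 1, "delta_pos": [0.018, 0.035, -0.02], "twist": 0}
    - {"grip": 1, "delta_pos": [0.018, 0.0, -0.02], "twist": 0}
    - {"grip": 1, "delta_pos": [0, 0, 0], "twist": 0}
    - {"grip": 1, "delta_pos": [0, 0, 0], "twist": 0}

```text
clock: 1.57
position: [0.4639, -0.0435, 0.1444]
ee_rot: [-0.002, -0.706, -0.002, 0.708]
contact_force: [-0.0, -0.1, -0.2]
width: 0.0857
```

Run:
```python
from h import *
d=shot('wrist');np.save('w1.npy',d,allow_pickle=True);save(d,'w1.png',None,1.5);print(d['s']['position'],d['s']['clock'],proj(d,[.472,-.033,.03]),proj(d,[.472,-.033,0]))
```

```text
[ 0.46392217 -0.04349491  0.14435925] 1.5667 (np.float64(238.94638577010573), np.float64(175.0265622834603)) (np.float64(240.02886183975045), np.float64(167.4098199192364))
```

View pics/w1.png

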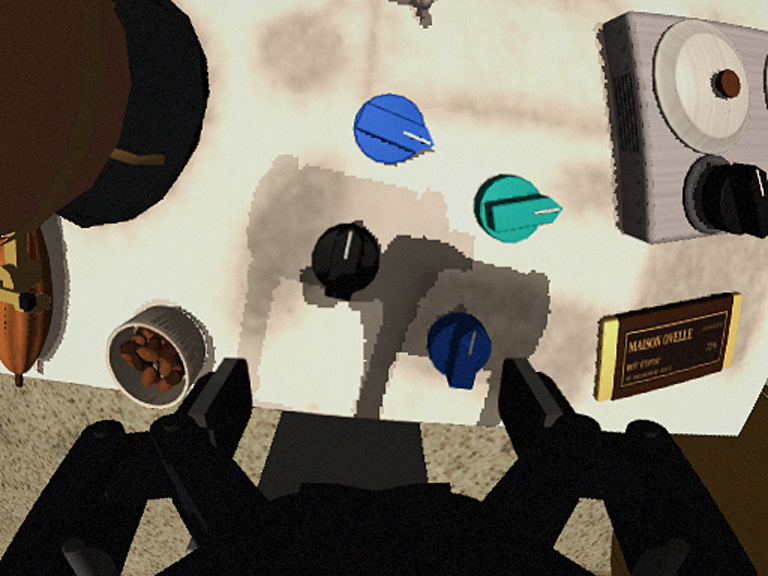

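The wrist view shows the black knob at (347,262) in view pixels. Its pale line runs (349,258)→(349,229), so the nose points to about +x. The bean dish at (160,355) and the blue knob at (460,350) are its neighbours. Next I measure the knob.

Run:
```python
from h import *
d=np.load('w1.npy',allow_pickle=True).item(); im=d['img'].astype(int)
sub=im[135:205,195:265]
g=sub.max(2)
line=(g>110)&(np.hypot(*(np.mgrid[0:70,0:70]-np.array([27,36])[:,None,None]))<13)
v,u=np.nonzero(line);P=np.array([onz(d,a+195,b+135,.04)[:2] for a,b in zip(u,v)])
c=P.mean(0);w,V=np.linalg.eigh(np.cov(P.T));print('line',len(P),c,np.degrees(np.arctan2(V[1,1],V[0,1])),P.min(0),P.max(0))
# print brightness map
for r in range(8,68,2): print(' '.join('%3d'%g[r,k] for k in range(8,64,2)))
```

```text
line 42 [ 0.48514025 -0.02713271] 167.62973519623122 [ 0.47725564 -0.02928859] [ 0.4929159 -0.0248763]
165 163 165 170 162 172 173 178 182 181 186 187 189 192 197 199 205 207 208 205 206 205 210 207 208 207 210 211
163 162 167 164 167 172 175 176 181 171 185 188 191 192 197 201 202 210 209 213 205 203 208 208 212 214 213 212
163 166 168 173 178 176 176 177 177 171 178 190 198 200 201 206 189  67  67  57 211 208 209 208 206 211 212 210
160 166 167 171 175 177 180 175 180 183 176 120  49  22  26   2   0  48  72  66 218 209 209 214 210 212 212 212
168 171 174 170 172 173 178 177 165  64   0   5   5   7   6   9   9   6  11  55  53 214 211 211 213 215 212 212
166 162 164 167 168 164 177 124   3   1  16  23   5   8  12  47  31  10   0   9   0  56 219 213 212 212 212 214
161 159 159 165 163 174 126   5  16  32  37  17  16  28  27 202  52  15   9   8   5   0  59 220 213 213 212 213
157 157 158 164 171 127   1  35  36  34  29  22  32  27  18 201  25  31   9   7  21   6   7  63 219 211 211 213
157 158 157 164 148   3  29  39  31  35  28  30  25  29  66 174  21  24  30   0  15  16   2  20  60 2
[... 1662 characters left out ...]
  16  76  76  73  75  74  73
 95  98 102 108 113  92  71  26   6   7  12   9   4   2  12   2   5  13   1   9  24  81  73  74  75  80  75  74
 95  99 103 111 113 117 124  11   1   6   7   9   3  15  10   5   0   0  22  60  81  75  76  77  76  76  74  73
100 104 111 110 115 121 124   0  11   6  19   0  11   6   4   6  56  73  79  80  78  74  75  73  77  76  75  77
 97 111 109 111 119 119 120  80  19   0  17   5   8   5   8   0  78  77  75  71  75  78  77  78  78  75  75  79
 97 108 113 110 116 121 117 119 125 118 105  95  69  12   0  36  77  69  73  76  78  79  71 104 111  81  75  75
202 107 109 114 116 113 120 119 118 123 117 187 200 203 200 104 110 107 104 112 105 105 109 119 123 108  84  78
```

Run:
```python
from h import *
d=np.load('w1.npy',allow_pickle=True).item()
print('end',onz(d,230,183,.04)); print('line ends',onz(d,233.5,154.5,.04),onz(d,229.5,171,.04))
g=d['img'].max(2).astype(int)
# outline of skirt, upper half, z=0: sweep rays outward from (231,168)
for z in (0,.01,.02):
    P=[]
    for a in np.radians(range(185,356,8)):
        for r in np.arange(14,35,.5):
            u,v=231+r*np.cos(a),168+r*np.sin(a)
            if g[int(round(v)),int(round(u))]>52: P.append(onz(d,u,v,z)[:2]);break
    P=np.array(P);A=np.c_[2*P,np.ones(len(P))];s=np.linalg.lstsq(A,(P**2).sum(1),rcond=None)[0];print(z,s[:2],np.sqrt(s[2]+s[0]**2+s[1]**2))
```

```text
end [ 0.46745673 -0.02558422  0.04      ]
line ends [ 0.4924862  -0.02886306  0.04      ] [ 0.47813651 -0.02530511  0.04      ]
0 [ 0.46910776 -0.02378701] 0.021722475787923072
0.01 [ 0.47153473 -0.02444082] 0.020964588897181
0.02 [ 0.47396171 -0.02509463] 0.020206702006461377
```

Request:
step_arm:
  increments:
    - {"grip": 0.5, "delta_pos": [0.003, 0.0095, -0.02], "twist": -6}
    - {"grip": 0.5, "delta_pos": [0.003, 0.01, -0.02], "twist": -6.4}
    - {"grip": 0.5, "delta_pos": [0, 0, -0.025], "twist": 0}
    - {"grip": 0.5, "delta_pos": [0, 0, -0.005], "twist": 0}
    - {"grip": 0.5, "delta_pos": [0, 0, 0], "twist": 0}

```text
clock: 2.03
position: [0.4689, -0.0253, 0.0751]
ee_rot: [0.076, -0.702, 0.076, 0.704]
contact_force: [-0.2, -0.0, 0.0]
width: 0.0426
```

Run:
```python
from h import *
d=shot('wrist');np.save('w2.npy',d,allow_pickle=True);s=d['s'];print(s['position'],s['ee_rot'],s['width'])
a=[proj(d,[.4695+r*np.cos(-.216),-.024+r*np.sin(-.216),.04]) for r in (0,9,24)];print(a)
u,v=map(int,a[0]);save(d,'w2.png',(max(u-90,0),max(v-90,0),u+90,min(v+90,384)),3.3);print(max(u-90,0),max(v-90,0))
```

```text
[ 0.46892136 -0.02531725  0.07507037] [ 0.07580329 -0.70201097  0.07588313  0.70404276] 0.04262150437268462
[(np.float64(248.56874920873256), np.float64(217.50191038461168)), (np.float64(249.9628665692529), np.float64(-361.4911995652185)), (np.float64(249.99410410960064), np.float64(-365.1945619802484))]
158 127
```

View pics/w2.png

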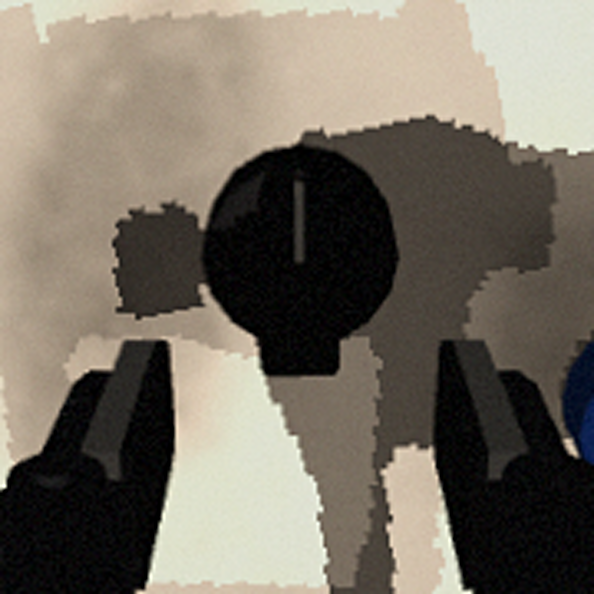

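The close crop shows the black knob at crop (300,250) with its index line vertical, so the yaw is aligned. The jaws straddle it.

Run:
```python
from h import *
d=np.load('w2.npy',allow_pickle=True).item()
f=lambda c,r,z: onz(d,158+c/3.3,127+r/3.3,z).round(4)
print('line',f(299,180,.04),f(299,262,.04)); print('bar end bottom',f(300,375,.04)); print('skirt l/r',f(203,248,.01),f(397,248,.01),'top',f(300,147,0))
e=np.array([np.cos(-.216),np.sin(-.216)]);print((f(299,180,.04)[:2]+f(299,262,.04)[:2])/2-e*.0165, f(300,375,.04)[:2]+e*.018)
```

```text
line [ 0.493  -0.0292  0.04  ] [ 0.477  -0.0257  0.04  ]
bar end bottom [ 0.453  -0.0206  0.04  ]
skirt l/r [ 0.4739 -0.0027  0.01  ] [ 0.4645 -0.0454  0.01  ] top [ 0.4896 -0.0285  0.    ]
[ 0.46888342 -0.02391365] [ 0.47058173 -0.02445784]
```

Request:
step_arm:
  increments:
    - {"grip": 0.5, "delta_pos": [0.001, 0.001, -0.02], "twist": 0}
    - {"grip": 0.5, "delta_pos": [0, 0, -0.02], "twist": 0}
    - {"grip": 0.5, "delta_pos": [0, 0, -0.012], "twist": 0}
    - {"grip": 0.5, "delta_pos": [0, 0, 0], "twist": 0}
    - {"grip": 0.5, "delta_pos": [0, 0, 0], "twist": 0}

```text
clock: 2.5
position: [0.4723, -0.0243, 0.0246]
ee_rot: [-0.076, 0.704, -0.076, -0.702]
contact_force: [-0.0, 0.2, 0.5]
width: 0.0427
```

Request:
step_arm:
  increments:
    - {"grip": 0.5, "delta_pos": [-0.0025, 0, -0.0015], "twist": 0}
    - {"grip": 0.5, "delta_pos": [0, 0, 0], "twist": 0}
    - {"grip": 0.1, "delta_pos": [0, 0, 0], "twist": 0}
    - {"grip": 0.0, "delta_pos": [0, 0, 0], "twist": 0}
    - {"grip": 0.0, "delta_pos": [0, 0, 0], "twist": 0}
    - {"grip": 0.0, "delta_pos": [0, 0, 0], "twist": 0}
  force: 60

```text
clock: 3.0
position: [0.4696, -0.0236, 0.0228]
ee_rot: [-0.075, 0.704, -0.075, -0.703]
contact_force: [-1.5, 0.4, 6.4]
width: 0.0145
```

Request:
step_arm:
  increments:
    - {"grip": 0.0, "delta_pos": [0, 0, 0.015], "twist": 0}
    - {"grip": 0.0, "delta_pos": [0, 0, 0.035], "twist": 0}
    - {"grip": 0.0, "delta_pos": [0, 0, 0.04], "twist": 0}
    - {"grip": 0.0, "delta_pos": [0, 0, 0.04], "twist": 0}
    - {"grip": 0.0, "delta_pos": [0.0, -0.03, 0.025], "twist": 0}
    - {"grip": 0.0, "delta_pos": [0.0, -0.04, 0], "twist": 0}
    - {"grip": 0.0, "delta_pos": [0.005, -0.04, 0], "twist": 0}
    - {"grip": 0.0, "delta_pos": [0.005, -0.04, 0], "twist": 0}
    - {"grip": 0.0, "delta_pos": [0.005, -0.04, 0], "twist": 0}
    - {"grip": 0.0, "delta_pos": [0.005, -0.04, 0], "twist": 0}
  force: 80

```text
clock: 3.83
position: [0.4888, -0.2552, 0.177]
ee_rot: [-0.075, 0.703, -0.075, -0.703]
contact_force: [0.9, 0.2, -1.2]
width: 0.0139
```

Request:
step_arm:
  increments:
    - {"grip": 0.0, "delta_pos": [0.0, -0.04, 0], "twist": 0}
    - {"grip": 0.0, "delta_pos": [0.0, -0.04, 0], "twist": 0}
    - {"grip": 0.0, "delta_pos": [0.0, -0.03, 0], "twist": 0}
    - {"grip": 0.0, "delta_pos": [0, -0.01, 0], "twist": 0}
    - {"grip": 0.0, "delta_pos": [0, 0, 0], "twist": 0}
    - {"grip": 0.0, "delta_pos": [0, 0, 0], "twist": 0}

```text
clock: 4.33
position: [0.4886, -0.3727, 0.1763]
ee_rot: [0.076, -0.703, 0.075, 0.703]
contact_force: [0.6, 0.6, -1.6]
width: 0.0141
```

Run:
```python
from h import *
d=shot('wrist');np.save('w3.npy',d,allow_pickle=True);s=d['s'];print(s['position'],s['ee_rot'],s['width'],s['contact_force'],s['clock'])
print(proj(d,[.544,-.373,.069]),proj(d,[.544,-.373,.045])); save(d,'w3.png',None,1.5)
```

```text
[ 0.48855882 -0.37273472  0.17626314] [ 0.07646379 -0.70259305  0.07500713  0.70348435] 0.014131835370533688 [ 0.58794462  0.63401184 -1.57012722] 4.3333
(np.float64(236.95922049842684), np.float64(123.98257810910923)) (np.float64(238.12191685880651), np.float64(121.88817920407499))
```

View pics/w3.png

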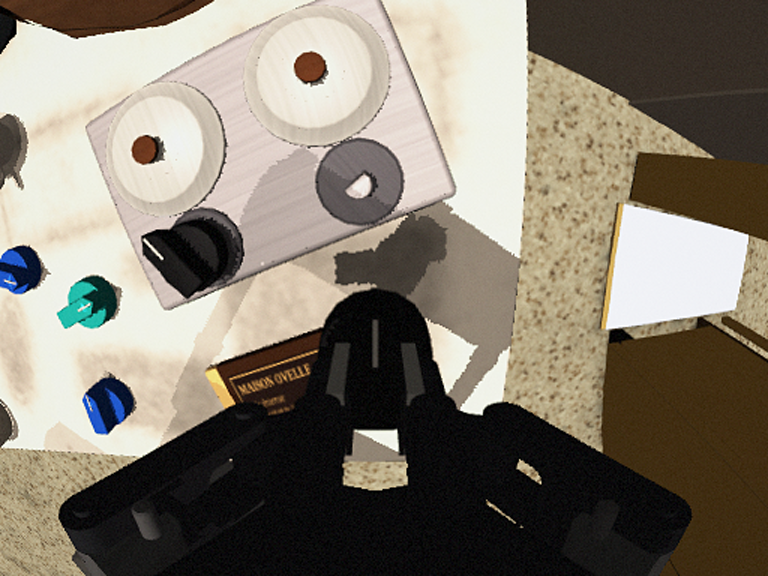

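The wrist view shows the held knob at (375,340), with its index line at column 375. The bare D-shaft is at (359,185) on its bezel. I'll look at a zoomed crop and measure.

Run:
```python
from h import *
d=np.load('w3.npy',allow_pickle=True).item();g=d['img'].astype(int).min(2)
print(g[108:140,224:256:1][::1,::1].tolist() if 0 else '')
for r in range(112,136): print(r,' '.join('%3d'%x for x in g[r,226:254]))
a=d['img'][95:150,210:270]; b=d['img'][185:260,200:300]
im=np.hstack([cv2.resize(a,(436,400),interpolation=cv2.INTER_CUBIC),np.clip(3*cv2.resize(b,(360,400),interpolation=cv2.INTER_CUBIC).astype(int),0,255).astype(np.uint8)])
cv2.imwrite('pics/crop3.png',im[:,:,::-1])
```

```text
112 110 105 108 111 114 110 110 101 101 111 112 117 113 113 111 111 109 111 107 107 112 112 108 111 115 108 107 112
113 112 111 109 109 107 116 111 108 108 107 112 112 116 108 114  99  89  79 102 110 111 109 114 111 110 108 108 108
114 112 110 106 106 107 113 111 110 106 101 104 109 115 115 101  87  61  48  62  97 115 108 113 109 112 109 107 112
115 113 113 107 108 106 111 113 115 112 104 101 107 114 117 106  63  81  65  37  47 103  62 101 114 113 109 109 112
116 116 115 113 111 109 108 110 115 115 116 107 104  92  82  47  47 144 127  57  34  35  34  95 108 114 113 109 112
117  93  97 116 113 110 109 106 108 112 112  99  84  70  51  97 176 198 208 155  89  48  38  98  57 102 108 108 107
118  91  94 112 116 110 107 105 104 114 115 102  70  46 107 181 202 206 218 239 218 104  36  40  38  86 112 114 113
119  88  90  91  88  96 109 103 107 103  95  68  59  89 171 208 217 225 231 236 238 144  50  41  40  33 100 109 113
120  88  91  95  86  90  88  91  85  84  63  68 127 195 215 218 227 229 235 232 235 159  64  39  39  34 100 107 106
121  89  92  89  92  90  93  88  84  63  67 133 202 218 
[... 983 characters left out ...]
 102
130  78  83  85  84  82  77  91 170 204 200 185 182 196 175 183 210 200 170 109  39  14  20  94 105 101 106 107 111
131  83  85  80  84  87  80  75  84  96 143 173 206 207 189 207 203 127  75  77  77  76  83 109  92  76  92 107 109
132  85  83  82  83  86  88  82  82  72  69  76 113 104  87  93  80  78  81  85  82  87  90  88  88  81  98  99 105
133  84  85  82  81  80  82  84  86  79  81  83  84  85  81  86  88  82  87  80  84  78  82  86  85  88  80  77  99
134  87  82  85  83  83  83  87  86  82  87  85  85  91  83  90  86  89  87  85  86  83  81  82  86  86  81  80 100
135  84  88  83  82  84  85  84  83  85  85  87  88  89  90  89  93  88  87  90  81  87  83  84  84  84  87  85  80
```

View pics/crop3.png

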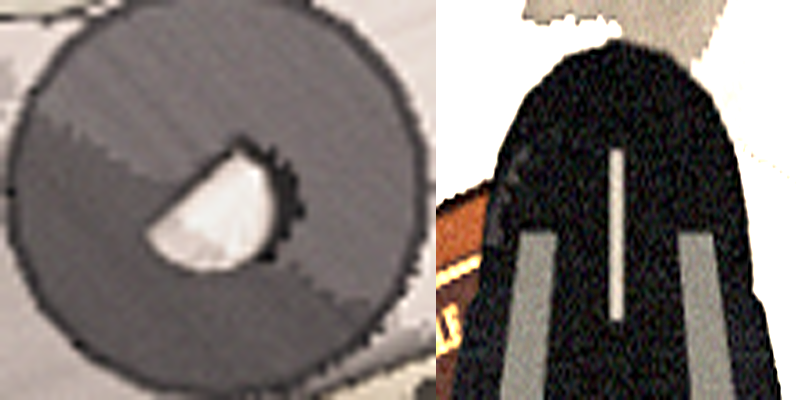

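Run:
```python
from h import *
d=np.load('w3.npy',allow_pickle=True).item();s=d['s'];p=np.array(s['position'])
q=s['ee_rot'];T=R.from_quat([q[1],q[2],q[3],q[0]]).as_matrix();yt=np.degrees(np.arctan2(-T[1,2],-T[0,2]));print('tool yaw',yt)
im=d['img'].astype(int);g=im.min(2)
# flat edge: subpixel crossing of 130 along direction from inside to up-left
P=[]
for t in np.linspace(.15,.85,15):
    u0,v0=210+(147+93*t)/7.267-.5,95+(233-86*t)/7.267-.5
    prof=[(k,cv2.getRectSubPix(d['img'][:,:,1],(1,1),(float(u0-.68*k),float(v0-.73*k)))[0,0]) for k in np.arange(-3,3,.1)]
    k=next((k for k,x in prof if x<140),None)
    if k is not None: P.append(onz(d,u0-.68*k,v0-.73*k,.074)[:2])
P=np.array(P);c=P.mean(0);w,V=np.linalg.eigh(np.cov(P.T));n=V[:,0]*np.sign(V[0,0]);print('flat mid',c,'normal yaw',np.degrees(np.arctan2(n[1],n[0])),'resid',w)
# ends at z .074
for e in ((147,233),(240,147)): print(onz(d,210+e[0]/7.267-.5,95+e[1]/7.267-.5,.074))
# bezel circle: gray-dark saturation mask edge radial
B=[]
for a in np.radians(range(0,360,6)):
    for r in np.arange(24,33,.25):
        u,v=239+r*np.cos(a),121+r*np.sin(a)
        x=cv2.getRectSubPix(d['img'][:,:,1],(1,1),(float(u),float(v)))[0,0]
        if x>140: B.append(onz(d,u,v,.048)[:2]);break
B=np.array(B)
for _ in range(3):
    A=np.c_[2*B,np.ones(len(B))];x=np.linalg.lstsq(A,(B**2).sum(1),rcond=None)[0];rr=np.sqrt(x[2]+x[0]**2+x[1]**2);e=np.hypot(*(B-x[:2]).T)-rr;B=B[abs(e)<max(.001,1.5*e.std())]
print('bezel',x[:2],rr,len(B),e.std()); print('axis via flat',c-.003*n)
L=[onz(d,250-.3,v,p[2]+.0172)[:2]-p[:2] for v in (213.1,245.4)]
h=np.radians(yt);Rm=np.array([[np.cos(h),np.sin(h)],[-np.sin(h),np.cos(h)]])
print('line in tool (fwd,left)',[Rm@l for l in L])
d2=np.load('w2.npy',allow_pickle=True).item()
```

```text
tool yaw -12.296972603777654
flat mid [ 0.54707363 -0.37331218] normal yaw 29.343337893910036 resid [4.27324627e-09 1.02961022e-05]
[ 0.5435721  -0.36703206  0.074     ]
[ 0.5508178  -0.37941995  0.074     ]
bezel [ 0.54473514 -0.37426185] 0.026999542750158336 53 0.0002553788665221637
axis via flat [ 0.54445853 -0.37478231]
line in tool (fwd,left) [array([0.02429207, 0.00062997]), array([0.00773258, 0.00063976])]
```

Request:
step_arm:
  increments:
    - {"grip": 0.0, "delta_pos": [0.002, -0.0045, -0.0], "twist": 6.9}
    - {"grip": 0.0, "delta_pos": [0.002, -0.0045, -0.01], "twist": 6.9}
    - {"grip": 0.0, "delta_pos": [0.002, -0.0045, -0.01], "twist": 6.9}
    - {"grip": 0.0, "delta_pos": [0.002, -0.0045, -0.01], "twist": 6.9}
    - {"grip": 0.0, "delta_pos": [0.002, -0.0045, -0.01], "twist": 7}
    - {"grip": 0.0, "delta_pos": [0.0025, -0.004, -0.01], "twist": 7}
    - {"grip": 0.0, "delta_pos": [0, 0, 0], "twist": 0}
    - {"grip": 0.0, "delta_pos": [0, 0, 0], "twist": 0}
    - {"grip": 0.0, "delta_pos": [0, 0, 0], "twist": 0}
  force: 100

```text
clock: 5.13
position: [0.5018, -0.3987, 0.1276]
ee_rot: [0.179, 0.684, 0.179, -0.684]
contact_force: [0.1, 0.5, -0.8]
width: 0.0137
```

Run:
```python
from h import *
d=shot('wrist');np.save('w4.npy',d,allow_pickle=True);s=d['s'];print(s['position'],s['ee_rot'],s['width'],s['contact_force'],s['clock'])
im=np.clip(d['img'][80:270,150:350].astype(int)*1.0,0,255)
im=np.clip(255*(im/255)**.6,0,255).astype(np.uint8)
cv2.imwrite('pics/w4.png',cv2.resize(im,None,fx=3,fy=3,interpolation=cv2.INTER_CUBIC)[:,:,::-1])
```

```text
[ 0.50181208 -0.39870391  0.12761889] [ 0.17877823  0.68426339  0.17873277 -0.68401502] 0.01366411784869802 [ 0.08971645  0.46258255 -0.82108269] 5.1333
```

View pics/w4.png

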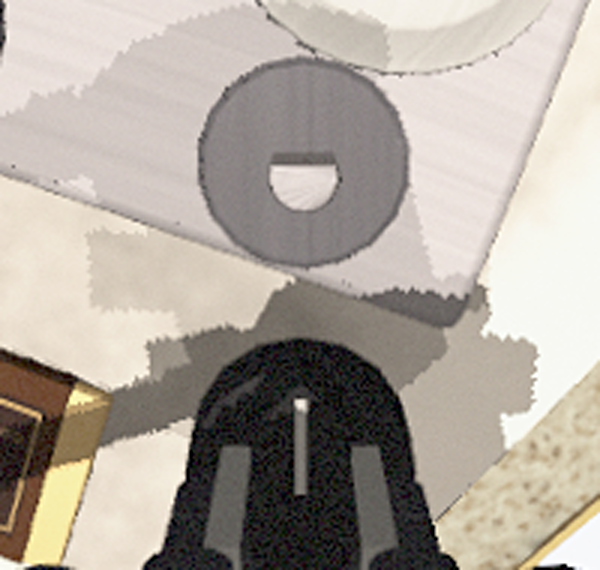

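The view shows the flat horizontal at crop (305,165), facing the image top like the index line, which runs (301,400)→(301,495). The yaw is aligned. Now the relative offsets.

```bash
cat > m.py <<'E'
from h import *
from scipy.optimize import least_squares
d=np.load('w4.npy',allow_pickle=True).item()
def tool(d,u,v,z):
    s=d['s'];q=s['ee_rot'];T=R.from_quat([q[1],q[2],q[3],q[0]]).as_matrix();h=np.arctan2(-T[1,2],-T[0,2])
    l=onz(d,u,v,z)[:2]-np.array(s['position'])[:2]; return np.array([[np.cos(h),np.sin(h)],[-np.sin(h),np.cos(h)]])@l
def circ(d,u0,v0,angs,r0,r1,test,z,rad=None):
    P=[];G=cv2.GaussianBlur(d['img'],(3,3),0)[:,:,1]
    for a in np.radians(angs):
        for r in np.arange(r0,r1,.2):
            u,v=u0+r*np.cos(a),v0+r*np.sin(a)
            if test(cv2.getRectSubPix(G,(1,1),(float(u),float(v)))[0,0]): P.append(tool(d,u,v,z));break
    P=np.array(P)
    f=lambda x: np.hypot(*(P-x[:2]).T)-(rad or x[2])
    o=least_squares(f,[*P.mean(0),.02][:2 if rad else 3],loss='soft_l1',f_scale=.0003);return o.x.round(5),len(P),np.abs(o.fun).mean().round(5)
if __name__=='__main__':
    q=d['s']['ee_rot'];T=R.from_quat([q[1],q[2],q[3],q[0]]).as_matrix();print('yaw',np.degrees(np.arctan2(-T[1,2],-T[0,2])))
    px=lambda c,r:(150+c/3-.33,80+r/3-.33)
    print('flat',tool(d,*px(269,165.5),.074),tool(d,*px(341,165.5),.074),'D back',tool(d,*px(305,212),.074))
    print('bezel',circ(d,*px(303,162),range(0,360,6),31,40,lambda x:x>140,.048))
    b=px(305,165); print('D arc r8',circ(d,b[0],b[1]+1,range(20,161,5),5,18,lambda x:x<150,.074,.008),circ(d,b[0],b[1]+1,range(20,161,5),5,18,lambda x:x<150,.074))
    z=d['s']['position'][2]-.0228
    k=px(302,440)
    for rad in (.0215,None): print('skirt',rad,circ(d,*k,range(200,341,5),20,45,lambda x:x>45,z,rad))
    print('line',tool(d,*px(301,400),z+.04),tool(d,*px(301,495),z+.04))
    e=np.load('w2.npy',allow_pickle=True).item()
    print('w2 skirt0',circ(e,248.5,202,range(190,351,5),20,45,lambda x:x>40,0,.0215),'line',tool(e,248.3,181.2,.04),tool(e,248.3,206.1,.04))
E
python3 m.py
```

```text
yaw 29.286346328439286
flat [0.05196927 0.00772985] [ 0.05197194 -0.0081301 ] D back [ 0.04151658 -0.0002036 ]
bezel (array([0.04932, 0.00027, 0.02727]), 58, np.float64(0.00039))
D arc r8 (array([0.05075, 0.00045]), 29, np.float64(0.00029)) (array([0.04956, 0.00032, 0.00706]), 29, np.float64(9e-05))
skirt 0.0215 (array([0.0008 , 0.00108]), 29, np.float64(0.0001))
skirt None (array([0.00079, 0.00108, 0.02151]), 29, np.float64(0.0001))
line [0.02484476 0.00071466] [0.00864741 0.00071795]
w2 skirt0 (array([-9.00e-05,  1.19e-03]), 33, np.float64(0.00023)) line [0.02461379 0.00153326] [0.008156   0.00156655]
```

Request:
step_arm:
  increments:
    - {"grip": 0.0, "delta_pos": [0.0215, 0.0115, 0], "twist": 0}
    - {"grip": 0.0, "delta_pos": [0.0212, 0.0115, 0], "twist": 0}
    - {"grip": 0.0, "delta_pos": [0, 0, -0.0126], "twist": 0}
    - {"grip": 0.0, "delta_pos": [0, 0, -0.01], "twist": 0}
    - {"grip": 0.0, "delta_pos": [0, 0, 0], "twist": 0}
    - {"grip": 0.0, "delta_pos": [0, 0, 0], "twist": 0}
    - {"grip": 0.0, "delta_pos": [0, 0, 0], "twist": 0}

```text
clock: 5.77
position: [0.5438, -0.3774, 0.1046]
ee_rot: [-0.179, -0.684, -0.179, 0.684]
contact_force: [-0.7, 0.1, -0.3]
width: 0.0135
```

Request:
step_arm:
  increments:
    - {"grip": 0.0, "delta_pos": [0.0007, 0.0017, 0], "twist": 0}
    - {"grip": 0.0, "delta_pos": [0, 0, 0], "twist": 0}
    - {"grip": 0.0, "delta_pos": [0, 0, 0], "twist": 0}

```text
clock: 6.02
position: [0.5449, -0.3757, 0.1048]
ee_rot: [0.179, 0.684, 0.179, -0.684]
contact_force: [0.5, 0.1, -0.9]
width: 0.0132
```

Request:
step_arm:
  increments:
    - {"grip": 0.0, "delta_pos": [0, 0, 0], "twist": 0}

```text
clock: 6.1
position: [0.5449, -0.3756, 0.1046]
ee_rot: [0.179, 0.684, 0.179, -0.684]
contact_force: [-0.6, 0.6, -0.4]
width: 0.0133
```

Request:
step_arm:
  increments:
    - {"grip": 0.0, "delta_pos": [-0.0004, 0, -0.004], "twist": 0}
    - {"grip": 0.0, "delta_pos": [0, 0, -0.003], "twist": 0}
    - {"grip": 0.0, "delta_pos": [0, 0, -0.002], "twist": 0}
    - {"grip": 0.0, "delta_pos": [0, 0, -0.0015], "twist": 0}
    - {"grip": 0.0, "delta_pos": [0, 0, 0], "twist": 0}
  force: 120

```text
clock: 6.52
position: [0.5443, -0.3754, 0.0932]
ee_rot: [-0.179, -0.684, -0.179, 0.684]
contact_force: [0.5, -0.3, -0.7]
width: 0.0131
```

Request:
step_arm:
  increments:
    - {"grip": 0.0, "delta_pos": [0, 0, -0.003], "twist": 0}
    - {"grip": 0.0, "delta_pos": [0, 0, -0.003], "twist": 0}
    - {"grip": 0.0, "delta_pos": [0, 0, -0.003], "twist": 0}
    - {"grip": 0.0, "delta_pos": [0, 0, 0], "twist": 0}
    - {"grip": 0.0, "delta_pos": [0, 0, 0], "twist": 0}

```text
clock: 6.93
position: [0.5443, -0.3755, 0.0844]
ee_rot: [-0.179, -0.684, -0.179, 0.684]
contact_force: [-0.2, -1.2, -1.6]
width: 0.0132
```

Request:
step_arm:
  increments:
    - {"grip": 0.0, "delta_pos": [0, 0, -0.0025], "twist": 0}
    - {"grip": 0.0, "delta_pos": [0, 0, -0.002], "twist": 0}
    - {"grip": 0.0, "delta_pos": [0, 0, 0], "twist": 0}
    - {"grip": 0.0, "delta_pos": [0, 0, 0], "twist": 0}

```text
clock: 7.27
position: [0.5444, -0.3755, 0.0805]
ee_rot: [-0.179, -0.684, -0.179, 0.684]
contact_force: [-0.9, -1.3, 1.1]
width: 0.0131
```

Request:
step_arm:
  increments:
    - {"grip": 0.0, "delta_pos": [0, 0, -0.002], "twist": 0}
    - {"grip": 0.0, "delta_pos": [0, 0, 0], "twist": 0}
    - {"grip": 0.0, "delta_pos": [0, 0, 0], "twist": 0}

```text
clock: 7.52
position: [0.5445, -0.3755, 0.0787]
ee_rot: [0.179, 0.684, 0.179, -0.684]
contact_force: [-2.7, -1.3, 3.8]
width: 0.0133
```

Request:
step_arm:
  increments:
    - {"grip": 0.0, "delta_pos": [0, 0, -0.002], "twist": 0}
    - {"grip": 0.0, "delta_pos": [0, 0, -0.001], "twist": 0}
    - {"grip": 0.0, "delta_pos": [0, 0, 0], "twist": 0}
    - {"grip": 0.0, "delta_pos": [0, 0, 0], "twist": 0}

```text
clock: 7.85
position: [0.5445, -0.3755, 0.0761]
ee_rot: [0.18, 0.684, 0.179, -0.684]
contact_force: [-4.2, -0.5, 6.2]
width: 0.0131
```

Request:
step_arm:
  increments:
    - {"grip": 0.0, "delta_pos": [0, 0, -0.001], "twist": 0}
    - {"grip": 0.0, "delta_pos": [0, 0, 0], "twist": 0}
    - {"grip": 0.0, "delta_pos": [0, 0, 0], "twist": 0}

```text
clock: 8.1
position: [0.5445, -0.3755, 0.0759]
ee_rot: [0.18, 0.684, 0.179, -0.684]
contact_force: [-2.9, -0.1, 9.8]
width: 0.013
```

Force has climbed with little further motion, so the stop is near. I'll press a little past it and see the stiffness.

Request:
step_arm:
  increments:
    - {"grip": 0.0, "delta_pos": [0, 0, -0.001], "twist": 0}
    - {"grip": 0.0, "delta_pos": [0, 0, 0], "twist": 0}
    - {"grip": 0.0, "delta_pos": [0, 0, 0], "twist": 0}

```text
clock: 8.35
position: [0.5445, -0.3756, 0.0759]
ee_rot: [0.18, 0.684, 0.179, -0.684]
contact_force: [-5.6, -0.2, 15.2]
width: 0.0131
```

Request:
step_arm:
  increments:
    - {"grip": 0.0, "delta_pos": [0, 0, -0.001], "twist": 0}
    - {"grip": 0.0, "delta_pos": [0, 0, 0], "twist": 0}
    - {"grip": 0.0, "delta_pos": [0, 0, 0], "twist": 0}

```text
clock: 8.6
position: [0.5446, -0.3756, 0.0758]
ee_rot: [0.18, 0.684, 0.179, -0.684]
contact_force: [-6.5, 1.0, 18.3]
width: 0.0128
```

Run:
```python
from h import *
a=shot('wrist');b=shot('side')
x=cv2.resize(a['img'][90:290,150:350],(400,400));u,v=map(int,proj(b,[.5445,-.3755,.075]));y=cv2.resize(b['img'][v-50:v+50,u-50:u+50],(400,400),interpolation=cv2.INTER_CUBIC)
im=255*(np.hstack([x,y])/255.)**.55
cv2.imwrite('pics/fin.png',im[:,:,::-1].astype(np.uint8)); s=manip.get_state();print(s['position'],s['contact_force'],s['clock'])
```

```text
[ 0.54458249 -0.37559181  0.07578275] [-5.44672815  0.18500363 18.47282423] 8.7
```

View pics/fin.png

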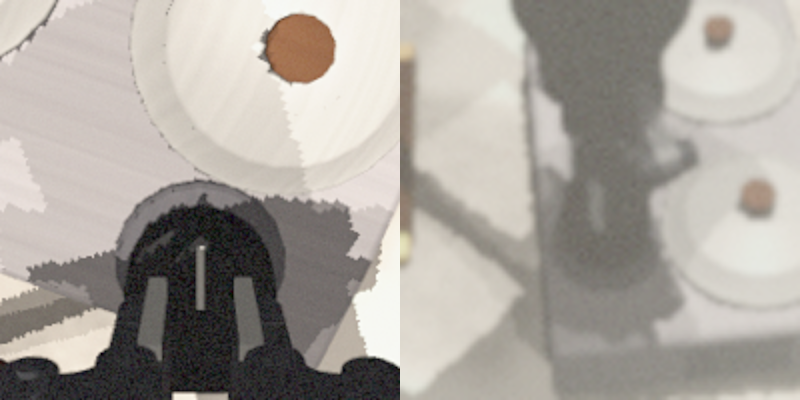

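The knob sits concentric on the bezel, low down, with its line straight ahead at (200,275). The grip and the press are holding.

```bash
python3 -c "
from rig import manip; print(manip.sign_off())"
```

```text
the job is handed in; nothing more can be done
None
```

I gripped the loose black knob by its bar and turned it to about +29° to match the shaft's flat. I then slid it onto the bare shaft and pressed it down. I signed off at about 8.7 s, still gripping the knob and pressing down with about 18 N.

**Engagement:** the knob passed well below the shaft tip with almost no force, so the flats matched. Spring force began near TCP z = 0.080 (0.081 expected for fully home).

**Fully down:** from z = 0.076 (expected stop 0.0758), the force rose from 10 to 18 N with almost no further movement. The last wrist picture shows the knob concentric on its bezel.

**Readings that differed:**
- The gripper read 13–14.5 mm on the 16 mm bar.
- A sideways force of about 5–6 N remained.
- The last side picture was too blurred to confirm the gap to the bezel.
- I did not re-check the cup, chocolate bar or bean dish at the end, but nothing moved near them.

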